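# Hold the bleed-pot lid at half turn

### The arm

A 7-joint arm with a two-finger parallel gripper is mounted at the origin on the work surface. World frame = base frame: x ahead of the robot, y to its left, z up, the work surface at z = 0. Lengths are in m, angles in degrees, forces in N, time in s.
With the tool pointing down it reaches from about 0.35 to 0.9 m from the base axis. Payload 19.9 kg.
Tool frame: the origin (TCP) lies at the very end of the fingers, on their centre line; the grasp point (between the pads) lies 19 mm behind it; z points along the fingers, y is the line along which they close (so a half turn about z gives the same grasp; the last joint's range is limited). The gripper opens to 94 mm and grips with 3 to 60 N. Pads are 16 mm wide; open, the fingers measure 119 mm over their backs; the gripper's body (75 mm by 177 mm) begins 78 mm behind the grasp point.
Start: joints at [-79.383, 23.915, -0.59, 92.452, 0.269, 63.638, -3.037], TCP at [0.141, 0.609, 0.205] pointing down, gripper open.
Joint ranges: [-161.28, 161.28], [-22.2, 115.67], [-73.04, 71.86], [3.21, 147.25], [-68.34, 248.33], [10.77, 114.83], [-161.83, 161.83]. Speed limits (degrees/s): [108.29, 108.29, 136.94, 136.94, 172.46, 172.46, 172.46].

### API

Orientations are given as [roll, pitch, yaw] about the fixed x, y, z axes, in that order (R = Rz(yaw) Ry(pitch) Rx(roll)).
In Python, from station import get_obs, read_camera, camera_info, finish_job gives the robot as it stands.
- The arm moves only by the tool drive_tool, never from a script. Its argument "commands" is a list that holds one entry, the list of rows, each a list of 4 numbers: the shift along the tool's x, y, z each as a share of 0.2 m, from -1 to 1, then the turn about the tool's z as a share of 60 degrees, from -1 to 1. In form: [[[x, y, z, twist], ...]]. A call has exactly 8 rows; each row is the pose to reach, as a shift and turn from the pose commanded when the call began, along the tool's axes at that moment; what a row does not reach only later rows make up. A row lasts 1/12 s, in which the tool goes at most 41.7 mm and 7.16 degrees, less where a joint would pass 70% of its speed; a pose out of reach is approached as far as the arm can. A call with a number of a shift or a turn outside -1 to 1 is refused whole. A call with a gripper value outside its range is refused whole. "jaw" is the closure, from -1 (fully open) to 1 (shut), set as the call begins (left out, the last holds). The fingers move at their own pace and stop on an object; "newtons" is the grip in N (left out, the last holds). Time passes only in rows, so rows that repeat a pose let the fingers close, or fill a call up. It gives the time, the measured TCP pose, the force, the opening and the grip force at its end, in the units of the state.
- get_obs(): the state, without advancing time (a new reading comes with each control period).
- read_camera(name): name is "scene" or "side" or "wrist"; returns the picture (420x560x3 uint8, blue, green, red); there is no depth.
- camera_info(name): a dict with "fx", "fy", "cx", "cy" (pixels), "R" (3x3) and "t" (3): a world point X has camera coordinates R X + t; the wrist camera has in their place "mount" (4x4, takes a point from camera to tool coordinates, whose origin is the TCP and whose axes are the flange's). Camera axes: x right, y down, z forward; pixel columns grow to the right and rows downward; lengths in m; the calibration is good to about 2 mm. The wrist camera is an equidistant fisheye: a pixel r from the principal point sees the ray r / f radians off the axis. A picture is of the moment at which its call begins: read the wrist's pose just before it. camera_info takes no time and is no camera call.
- finish_job(): hands the job in; it is judged then, once.
The state is a dict: "time_s": time; "q": joint angles; "qvel": joint speeds; "tau": joint torques, N m; "tcp_pos": TCP position; "tcp_rot": TCP orientation; "wrist_force": force on the tool from outside, world axes, zero at the start; "moment": the same for the moment, N m; "width": finger opening in m; "grip_force": force on a finger pad.
Only numpy, scipy, OpenCV 4.12 (cv2) and the standard library are available. Lean on these libraries where they do the work, as an engineer would, in place of code of your own. Each camera call takes 0.05 s, during which the arm holds its last target. There are 200 camera calls.

### The job

Take the black bayonet lid by its metal bar and seat it fully in the pot in which the shock absorber lies (not the one with the pinion gear), the bar in line with the two gaps in the rim. Then twist it clockwise, seen from above, half way to its lock, about 40 degrees, without reaching the lock click. A spring turns it back, so finish with the gripper still holding it there, seated and level, and leave the other pot and the things lying about as they are.

Things in the scene. Friction and masses are not known exactly. Their poses are not given: they have to be found in the camera images.
- lid_grip (a point): point in the grip bar of the loose black lid (0.12 to 0.26 kg), on its axis, z up. The aluminium bar is 60 mm long (x), 14 thick (y), 32 tall, on a cap of 84 mm diameter, 6 mm thick; this point is 22 mm above the cap's top, 10 mm below the bar's top. Height 40 mm on the table; 28 mm above the pot's mouth when the lid is seated, cap on rim. Half a turn about z gives the same lid
- lid_foot (a point): the same lid, centre of its underside, 40 mm below lid_grip, same axes. The spigot under the cap is 51 mm in diameter and 12 mm long; at its lower end two lugs, 10 mm wide and 5 mm thick, stick out to 68 mm diameter under the bar's two ends (+x and -x). Seated, this point is 12 mm below the pot's mouth
- left_mouth (a point): centre of the mouth (top of the rim) of the fixed left (+y) aluminium pot: 75 mm tall, diameter 92 mm, foot 108 mm. A 5 mm thick steel flange leaves a round opening of 56 mm and two gaps, 17 mm wide and out to 76 mm diameter, for the lid's lugs, opposite each other on this point's +x and -x (z up). Inner floor 50 mm below the mouth
- right_mouth (a point): centre of the mouth (top of the rim) of the fixed right (-y) aluminium pot: 75 mm tall, diameter 92 mm, foot 108 mm. A 5 mm thick steel flange leaves a round opening of 56 mm and two gaps, 17 mm wide and out to 76 mm diameter, for the lid's lugs, opposite each other on this point's +x and -x (z up). Inner floor 50 mm below the mouth
- left_ring (a joint): turn of the brass spring ring in the left pot, rad: 0 at rest, grows clockwise. A seated lid turns clockwise under the flange: its lugs meet the ring after 9 degrees (ring = lid's turn less about 0.15), reach the lock catch at 53, click past it by 82, stop at 86; half way is 42. Anticlockwise it stops after 9. The ring pushes back with 0.05 N m plus 0.10 per rad, up to the lock
- right_ring (a joint): turn of the brass spring ring in the right pot, rad: 0 at rest, grows clockwise. A seated lid turns clockwise under the flange: its lugs meet the ring after 9 degrees (ring = lid's turn less about 0.15), reach the lock catch at 53, click past it by 82, stop at 86; half way is 42. Anticlockwise it stops after 9. The ring pushes back with 0.05 N m plus 0.10 per rad, up to the lock
- shock_mid (a point): centre of the small shock absorber, aluminium body with steel spring, 50 mm long (x), 18 mm thick, lying on the black rubber mat on the floor of one of the pots
- pinion_mid (a point): centre of the steel pinion gear, 27 mm diameter, 18 mm tall, lying in the other pot
- driver_mid (a point): hex driver lying on the table, red handle 62 x 21 mm and steel shank, 141 mm long along x, 21 mm tall; point near its middle, 10 mm up; leave it
- wheel_a_mid (a point): black ribbed rubber wheel lying flat on the left, 67 mm diameter, 28 mm tall, its centre; leave it
- wheel_b_mid (a point): the same kind of wheel on the right; leave it
- gauge_mid (a point): squat orange stepped ride height gauge, 60 x 45 x 33 mm, point 15 mm up; leave it
Not all that is in view belongs to the job. Of the things that look like the part that bears lid_grip, the smallest one is meant.

How it is judged:
By the outcome, as a careful person would: the job done as asked, in the order asked, and still so for the second after the job is handed in, while the arm keeps its last pose, push and grip.
It also fails if it takes over 45 s, if anything falls off the work surface, if the arm or the gripper's body presses on something with over 40 N, if the wrist force passes 120 N, or if a joint passes its speed limit or range.

## Working session

There is one attempt and no reset: what is moved stays moved. The work goes in short steps, Python scripts to look and compute and a tool call to move; the robot and the scene stay as the last step left them, time stands still between calls to the robot, and variables do not carry over. Pictures are saved under pics/ and viewed, at most 10 in all, crops included, and the job is handed in when it is done.

Besides the shell and the picture viewer there is one more tool, called after "Call:" in YAML: its name, and indented under it one key for each argument. drive_tool: Moves the arm, as the interface text tells. Its arguments: {"type":"object","properties":{"commands":{"type":"array","items":{"type":"array","items":{"type":"array","items":{"type":"number"}}}},"jaw":{"type":"number"},"newtons":{"type":"number"}},"required":["commands"]}

```bash
mkdir -p pics; python3 - <<'E'
from station import *
import cv2,json
o=get_obs();print({k:o[k] for k in('time_s','tcp_pos','tcp_rot','width')})
for n in('scene','side','wrist'):
    print(n,camera_info(n)); cv2.imwrite(f'pics/{n}0.png',read_camera(n))
E
```

```text
{'time_s': 0.0, 'tcp_pos': array([0.14046407, 0.60861111, 0.2048254 ]), 'tcp_rot': array([-1.79927801e+02,  6.32903944e-03,  1.67005441e+02]), 'width': 0.09360215155750053}
scene {'fx': 442.81971077676326, 'fy': 442.81971077676326, 'cx': 283.11186303560555, 'cy': 205.80028169298498, 'R': array([[-0.48290712,  0.87560377,  0.01089761],
       [ 0.67483523,  0.38005358, -0.63257939],
       [-0.55803057, -0.298123  , -0.77441885]]), 't': array([ 0.27307909, -0.31416973,  1.19633315])}
side {'fx': 498.64614296688484, 'fy': 498.64614296688484, 'cx': 269.06812560409867, 'cy': 213.83755800624277, 'R': array([[ 0.9771126 , -0.21198104, -0.01774855],
       [-0.15274367, -0.64108965, -0.75211265],
       [ 0.14805521,  0.73760972, -0.65879553]]), 't': array([-0.54901842,  0.15945215,  1.00495677])}
wrist {'fx': 325.19226210127806, 'fy': 325.19226210127806, 'cx': 279.96443276087973, 'cy': 212.94093031477388, 'mount': array([[-2.87202394e-04, -9.70263026e-01, -2.42052840e-01,
         6.94143691e-02],
       [ 9.99999951e-01, -3.09693694e-04,  5.48721548e-05,
        -1.00201907e-03],
       [-1.28202661e-04, -2.42052813e-01,  9.70263067e-01,
        -1.80011641e-01],
       [ 0.00000000e+00,  0.00000000e+00,  0.00000000e+00,
         1.00000000e+00]])}
```

View pics/scene0.png

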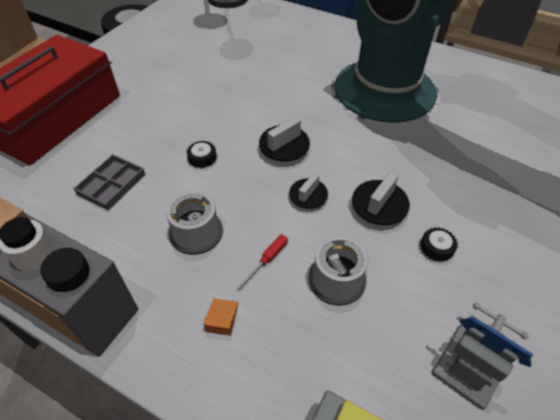

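View pics/side0.png

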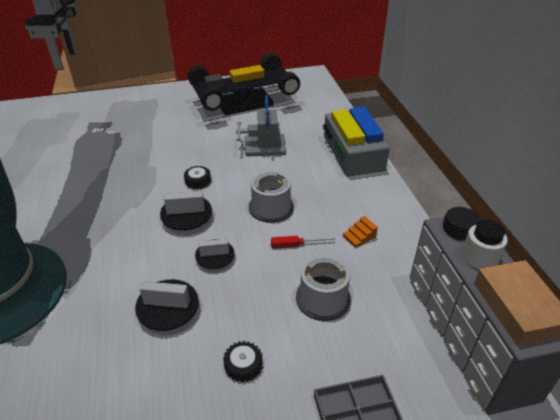

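Scene: the smallest lid is at (308,192). The pot at (341,255), +y side, seems to hold the shock absorber, and the pot at (193,215) the pinion. Enlarging both views to measure.

```bash
python3 - <<'E'
import cv2,numpy as np
a=cv2.imread('pics/scene0.png');b=cv2.imread('pics/side0.png')
f=lambda im,x,y:cv2.resize(im[y:y+75,x:x+100],None,fx=4,fy=4,interpolation=cv2.INTER_CUBIC)
cv2.imwrite('pics/c1.png',np.vstack([np.hstack([f(a,260,150),f(a,290,225)]),np.hstack([f(b,165,215),f(b,220,155)])]))
E
```

```text
(no output)
```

View pics/c1.png

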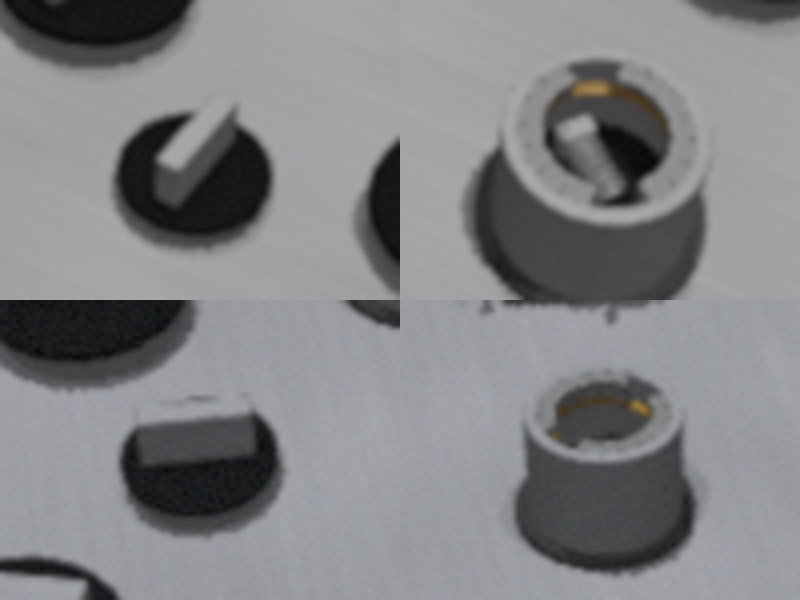

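```bash
cat > h.py <<'E'
from station import *
import numpy as np, cv2
from scipy.spatial.transform import Rotation as Ro
def plane(n,u,v,z):
    c=camera_info(n);d=c['R'].T@np.array([(u-c['cx'])/c['fx'],(v-c['cy'])/c['fy'],1]);o=-c['R'].T@c['t']
    return (o+d*(z-o[2])/d[2])[:2]
def wplane(o,u,v,z):
    c=camera_info('wrist');p=np.array([u-c['cx'],v-c['cy']]);r=np.hypot(*p);t=r/c['fx']
    d=np.r_[p/r*np.sin(t),np.cos(t)] if r else np.array([0,0,1.])
    R=Ro.from_euler('xyz',o['tcp_rot'],degrees=True).as_matrix()
    C=R@c['mount'][:3,3]+o['tcp_pos'];d=R@c['mount'][:3,:3]@d
    return (C+d*(z-C[2])/d[2])[:2]
def wproj(o,X):
    c=camera_info('wrist');R=Ro.from_euler('xyz',o['tcp_rot'],degrees=True).as_matrix()
    p=c['mount'][:3,:3].T@(R.T@(np.array(X)-o['tcp_pos'])-c['mount'][:3,3])
    r=np.hypot(p[0],p[1]);t=np.arctan2(r,p[2]);return p[:2]/r*t*c['fx']+[c['cx'],c['cy']]
E
python3 - <<'E'
from h import *
s=lambda x,y,X,Y:(X+x/4,Y+y/4)
for nm,n,z,pts in [('bar','scene',.05,[s(197,131,260,150),s(168,165,260,150),s(226,98,260,150)]),
 ('bar','side',.05,[s(195,110,165,215),s(138,115,165,215),s(252,105,165,215)]),
 ('pot','scene',.075,[s(206,137,290,225),s(197,72,290,225),s(222,200,290,225)]),
 ('pot','side',.075,[s(204,114,220,155),s(240,83,220,155),s(160,141,220,155)])]:
    p=[plane(n,*q,z) for q in pts];d=p[2]-p[1]
    print(nm,n,np.round(p[0],4),np.round((p[1]+p[2])/2,4),np.degrees(np.arctan2(d[1],d[0])),np.hypot(*d))
E
```

```text
bar scene [ 0.4453 -0.0055] [ 0.4451 -0.0053] 174.83784887587075 0.056430578329097585
bar side [ 0.4439 -0.0082] [ 0.4439 -0.0082] -6.086765975838685 0.05886393596248746
pot scene [0.5982 0.1323] [0.5962 0.1329] 33.544232051254475 0.06525832986835285
pot side [0.5953 0.1268] [0.5939 0.1295] -143.03252298175738 0.07005178369146738
```

Call:
drive_tool:
  commands:
    - [[-0.09, -0.11, 0, 0], [-0.18, -0.22, 0, 0], [-0.28, -0.33, 0, 0], [-0.38, -0.45, 0, 0], [-0.48, -0.57, 0, 0], [-0.58, -0.69, 0, 0], [-0.67, -0.8, 0, 0], [-0.73, -0.885, 0, 0]]
  jaw: -1

```text
time_s: 0.82
tcp_pos: [0.2441, 0.4014, 0.2054]
tcp_rot: [-180.0, 0.0, 166.9]
wrist_force: [1.7, 0.2, -0.4]
width: 0.094
grip_force: 0.0
```

Call:
drive_tool:
  commands:
    - [[-0.09, -0.11, 0, 0], [-0.18, -0.22, 0, 0], [-0.28, -0.33, 0, 0], [-0.38, -0.45, 0, 0], [-0.48, -0.57, 0, 0], [-0.58, -0.69, 0, 0], [-0.67, -0.8, 0, 0], [-0.73, -0.885, 0, 0]]

```text
time_s: 1.48
tcp_pos: [0.3462, 0.1962, 0.2055]
tcp_rot: [180.0, 0.0, 166.9]
wrist_force: [-0.4, -0.4, -0.7]
width: 0.0936
grip_force: 0.0
```

Call:
drive_tool:
  commands:
    - [[-0.1, -0.12, 0, -0.02], [-0.22, -0.26, 0, -0.05], [-0.34, -0.41, 0, -0.08], [-0.46, -0.56, 0, -0.1], [-0.58, -0.7, 0, -0.125], [-0.68, -0.82, 0, -0.125], [-0.73, -0.885, 0, -0.125], [-0.73, -0.885, 0, -0.125]]

```text
time_s: 2.15
tcp_pos: [0.4488, -0.0102, 0.2055]
tcp_rot: [-179.9, 0.0, 174.3]
wrist_force: [0.5, 0.7, -0.3]
width: 0.0938
grip_force: 0.0
```

```bash
python3 - <<'E'
from h import *
o=get_obs();im=read_camera('wrist');cv2.imwrite('pics/w1.png',im)
print(wproj(o,[.4445,-.007,.05]),o['tcp_pos'],o['tcp_rot'])
E
```

```text
[283.7713557  195.52698585] [ 0.44880803 -0.01023966  0.20552323] [-1.79939780e+02  2.82377281e-02  1.74250219e+02]
```

View pics/w1.png

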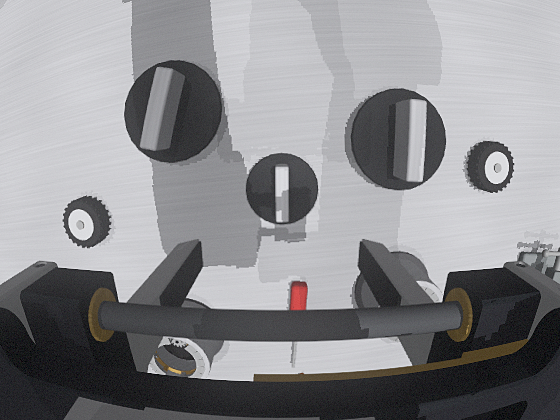

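The wrist view shows the small lid centred at about (282,195). Its bar's top face runs from about (282,167) to (281.5,223), almost parallel to the tool's x axis.

```bash
python3 - <<'E'
from h import *
o=get_obs();im=cv2.imread('pics/w1.png')
g=cv2.cvtColor(im[155:235,245:320],cv2.COLOR_BGR2GRAY);m=(g>150).astype('uint8')
n,l,s,c=cv2.connectedComponentsWithStats(m)
for i in range(1,n):
    if 300<s[i,4]<1500 and abs(c[i][0]-37)<15:
        ys,xs=np.where(l==i);r=cv2.minAreaRect(np.c_[xs,ys].astype('f4'));b=cv2.boxPoints(r)+[245,155]
        W=np.array([wplane(o,*p,.05) for p in b]);print(b.round(1).tolist(),W.mean(0),[(np.hypot(*(W[k]-W[k-1])),np.degrees(np.arctan2(*(W[k]-W[k-1])[::-1]))) for k in range(4)])
E
```

```text
[[275.0, 167.0], [288.0, 167.0], [288.0, 221.0], [275.0, 221.0]] [ 0.44219915 -0.00726293] [(np.float64(0.0578068343875196), np.float64(174.14415778809186)), (np.float64(0.013433832092047841), np.float64(84.35258046676967)), (np.float64(0.05781271755871934), np.float64(-5.38786214910091)), (np.float64(0.013906012794156467), np.float64(-95.6707911304344))]
```

Call:
drive_tool:
  commands:
    - [[0.03, 0.013, 0.1, 0], [0.03, 0.013, 0.25, 0], [0.03, 0.013, 0.42, 0], [0.03, 0.013, 0.58, 0], [0.03, 0.013, 0.72, 0], [0.03, 0.013, 0.83, 0], [0.03, 0.013, 0.9, 0], [0.03, 0.013, 0.915, 0]]

```text
time_s: 2.87
tcp_pos: [0.4405, -0.0029, 0.0204]
tcp_rot: [-180.0, -0.2, 174.6]
wrist_force: [-0.4, 0.6, -0.2]
width: 0.094
grip_force: 0.0
```

Call:
drive_tool:
  commands:
    - [[0, 0, 0, 0], [0, 0, 0, 0], [0, 0, 0, 0], [0, 0, 0, 0], [0, 0, 0, 0], [0, 0, 0, 0], [0, 0, 0, 0], [0, 0, 0, 0]]
  jaw: 1
  newtons: 35

```text
time_s: 3.53
tcp_pos: [0.4423, -0.0037, 0.0226]
tcp_rot: [180.0, 0.0, 174.5]
wrist_force: [-0.6, 0.3, -0.0]
width: 0.0438
grip_force: 0.0
```

Call:
drive_tool:
  commands:
    - [[-0.005, -0.016, 0, 0], [-0.005, -0.016, 0, 0], [-0.005, -0.016, 0, 0], [-0.005, -0.016, 0, 0], [-0.005, -0.016, 0, 0], [-0.005, -0.016, 0, 0], [-0.005, -0.016, 0, 0], [-0.005, -0.016, 0, 0]]

```text
time_s: 4.2
tcp_pos: [0.4429, -0.0071, 0.0225]
tcp_rot: [-180.0, 0.0, 174.5]
wrist_force: [1.0, -1.2, -0.5]
width: 0.0136
grip_force: 35.0
```

Call:
drive_tool:
  commands:
    - [[0, 0, 0, 0], [0, 0, 0, 0], [0, 0, 0, 0], [0, 0, 0, 0], [0, 0, -0.02, 0], [0, 0, -0.04, 0], [0, 0, -0.06, 0], [0, 0, -0.06, 0]]

```text
time_s: 4.87
tcp_pos: [0.4433, -0.007, 0.0353]
tcp_rot: [180.0, 0.1, 174.5]
wrist_force: [-0.4, -0.1, -1.9]
width: 0.0136
grip_force: 35.0
```

Call:
drive_tool:
  commands:
    - [[0, 0, -0.08, 0], [0, 0, -0.18, 0], [0, 0, -0.3, 0], [0, 0, -0.42, 0], [0, 0, -0.55, 0], [0, 0, -0.67, 0], [0, 0, -0.77, 0], [0, 0, -0.825, 0]]

```text
time_s: 5.53
tcp_pos: [0.4435, -0.007, 0.2018]
tcp_rot: [179.9, 0.1, 174.5]
wrist_force: [-0.8, 0.1, -2.0]
width: 0.014
grip_force: 35.0
```

Call:
drive_tool:
  commands:
    - [[-0.04, 0.04, 0, -0.02], [-0.12, 0.12, 0, -0.06], [-0.21, 0.21, 0, -0.12], [-0.3, 0.3, 0, -0.18], [-0.39, 0.39, 0, -0.24], [-0.47, 0.47, 0, -0.29], [-0.53, 0.53, 0, -0.32], [-0.545, 0.55, 0, -0.333]]

```text
time_s: 6.2
tcp_pos: [0.5632, 0.0944, 0.1979]
tcp_rot: [-180.0, -0.1, -165.2]
wrist_force: [-0.0, -0.7, -2.5]
width: 0.0136
grip_force: 35.0
```

Call:
drive_tool:
  commands:
    - [[-0.05, 0.02, 0, -0.02], [-0.15, 0.07, 0, -0.06], [-0.27, 0.12, 0, -0.12], [-0.4, 0.18, 0, -0.18], [-0.52, 0.24, 0, -0.24], [-0.62, 0.29, 0, -0.29], [-0.68, 0.32, 0, -0.32], [-0.695, 0.33, 0, -0.333]]

```text
time_s: 6.87
tcp_pos: [0.6808, 0.1921, 0.1982]
tcp_rot: [180.0, -0.0, -145.3]
wrist_force: [0.0, -0.3, -0.7]
width: 0.0136
grip_force: 35.0
```

Call:
drive_tool:
  commands:
    - [[0, 0, 0, 0], [0, 0, 0, 0], [0, 0, 0, 0], [0, 0, 0, 0], [0, 0, 0, 0], [0, 0, 0, 0], [0, 0, 0, 0], [0, 0, 0, 0]]

```text
time_s: 7.53
tcp_pos: [0.6799, 0.1906, 0.1996]
tcp_rot: [-180.0, 0.0, -145.5]
wrist_force: [0.1, 0.2, -1.7]
width: 0.0137
grip_force: 35.0
```

```bash
python3 - <<'E'
from h import *
o=get_obs();im=read_camera('wrist');cv2.imwrite('pics/w2.png',im)
a=np.radians(35);P=np.array([.596,.13,.075])
print(o['tcp_pos'],o['tcp_rot'],[wproj(o,P+k*.038*np.array([np.cos(a),np.sin(a),0])) for k in(0,1,-1)])
E
```

```text
[0.67993862 0.19062415 0.19956326] [-1.79994571e+02  4.11196686e-03 -1.45541893e+02] [array([278.40997965,  98.1103171 ]), array([278.81855134, 138.54013664]), array([278.01615289,  58.74413653])]
```

View pics/w2.png

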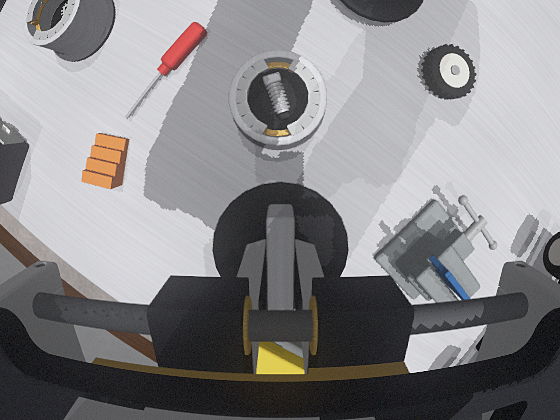

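The shock absorber lies in this pot. The mouth is centred at about (279,97), with gaps at about (277,62) and (277,134), and the held lid's cap is at about (281,235). Enlarging.

```bash
python3 - <<'E'
import cv2,numpy as np
a=cv2.imread('pics/w2.png')
cv2.imwrite('pics/c2.png',np.hstack([cv2.resize(a[42:154,222:336],None,fx=5,fy=5,interpolation=cv2.INTER_CUBIC),cv2.resize(a[175:287,258:304],None,fx=5,fy=5,interpolation=cv2.INTER_CUBIC)]))
E
```

```text
(no output)
```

View pics/c2.png

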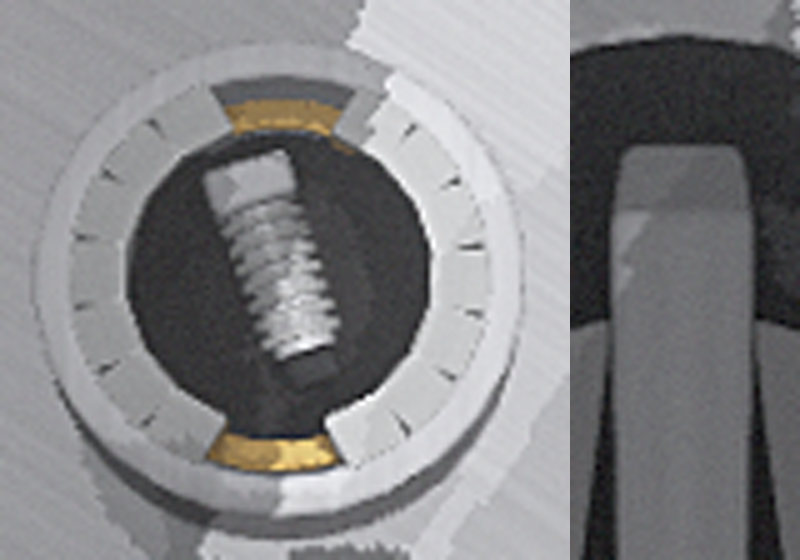

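```bash
python3 - <<'E'
from h import *
o=get_obs();z=.075
w=lambda x,y,z=z:wplane(o,222+(x-2)/5,42+(y-2)/5,z)
for nm,pp in [('rim',[(35,280),(525,280),(280,40),(280,517)]),('opening',[(126,280),(432,280)]),('flange',[(70,280),(492,280)]),('gapend',[(282,75),(276,474)])]:
    P=np.array([w(*p) for p in pp]);print(nm,P.mean(0).round(4),[round(float(np.hypot(*(P[k]-P[k+1]))),4) for k in range(0,len(P),2)])
t=(w(212,88)+w(355,92)+w(232,135)+w(338,140))/4;b=(w(227,415)+w(327,415)+w(207,460)+w(345,463))/4
d=b-t;print('gap axis',(t+b)/2,np.degrees(np.arctan2(d[1],d[0])),np.hypot(*d))
# held lid: front edge of the cap, bar end, bar sides
c=o['tcp_pos'];R=Ro.from_euler('xyz',o['tcp_rot'],degrees=True).as_matrix()
v=lambda x,y,z:(R.T@(np.r_[wplane(o,258+(x-570-2)/5,175+(y-2)/5,z),z]-c)).round(4)
zt=c[2]-.0225+.05
print('bar top end corners tool', v(612,212,zt),v(752,212,zt),'cap front',v(690,37,zt-.032))
E
```

```text
rim [0.5953 0.1286] [0.0911, 0.0911]
opening [0.5959 0.1288] [0.0566]
flange [0.5954 0.129 ] [0.0783]
gapend [0.5948 0.1281] [0.0761]
gap axis [0.59501833 0.12858198] 33.11752514608681 0.06183382975542798
bar top end corners tool [ 0.0302 -0.0078 -0.0275] [ 0.0302  0.0058 -0.0275] cap front [ 0.0425 -0.0001  0.0045]
```

Call:
drive_tool:
  commands:
    - [[0.04, -0.014, 0, 0.02], [0.12, -0.014, 0, 0.02], [0.21, -0.014, 0, 0.02], [0.31, -0.014, 0, 0.02], [0.4, -0.014, 0, 0.02], [0.47, -0.014, 0, 0.02], [0.51, -0.014, 0, 0.02], [0.523, -0.014, 0, 0.02]]

```text
time_s: 8.25
tcp_pos: [0.5945, 0.1282, 0.1999]
tcp_rot: [180.0, 0.0, -146.8]
wrist_force: [0.1, -0.5, -1.7]
width: 0.0138
grip_force: 35.0
```

Call:
drive_tool:
  commands:
    - [[0, 0, 0.05, 0], [0, 0, 0.13, 0], [0, 0, 0.22, 0], [0, 0, 0.32, 0], [0, 0, 0.4, 0], [0, 0, 0.46, 0], [0, 0, 0.47, 0], [0, 0, 0.47, 0]]

```text
time_s: 8.92
tcp_pos: [0.5952, 0.1292, 0.1046]
tcp_rot: [180.0, -0.1, -146.7]
wrist_force: [-0.4, -0.2, -2.2]
width: 0.0138
grip_force: 35.0
```

Call:
drive_tool:
  commands:
    - [[0, 0, 0, 0], [0, 0, 0, 0], [0, 0, 0, 0], [0, 0, 0, 0], [0, 0, 0, 0], [0, 0, 0, 0], [0, 0, 0, 0], [0, 0, 0, 0]]

```text
time_s: 9.58
tcp_pos: [0.5954, 0.1292, 0.1055]
tcp_rot: [-180.0, 0.0, -146.7]
wrist_force: [0.2, 0.2, -1.3]
width: 0.014
grip_force: 35.0
```

Call:
drive_tool:
  commands:
    - [[0, 0, 0.01, 0], [0, 0, 0.02, 0], [0, 0, 0.03, 0], [0, 0, 0.04, 0], [0, 0, 0.05, 0], [0, 0, 0.06, 0], [0, 0, 0.07, 0], [0, 0, 0.075, 0]]

```text
time_s: 10.25
tcp_pos: [0.5952, 0.1292, 0.0901]
tcp_rot: [-180.0, -0.0, -146.7]
wrist_force: [-0.2, -0.5, -1.8]
width: 0.0137
grip_force: 35.0
```

Call:
drive_tool:
  commands:
    - [[0, 0, 0.005, 0], [0, 0, 0.01, 0], [0, 0, 0.015, 0], [0, 0, 0.02, 0], [0, 0, 0.024, 0], [0, 0, 0.027, 0], [0, 0, 0.027, 0], [0, 0, 0.027, 0]]

```text
time_s: 10.92
tcp_pos: [0.5953, 0.1292, 0.0855]
tcp_rot: [180.0, 0.0, -146.7]
wrist_force: [-4.1, -1.3, 6.5]
width: 0.014
grip_force: 35.0
```

Call:
drive_tool:
  commands:
    - [[0, 0, 0, 0.03], [0, 0, 0, 0.07], [0, 0, 0, 0.12], [0, 0, 0, 0.17], [0, 0, 0, 0.22], [0, 0, 0, 0.27], [0, 0, 0, 0.31], [0, 0, 0, 0.33]]
  newtons: 50

```text
time_s: 11.58
tcp_pos: [0.5957, 0.1294, 0.0855]
tcp_rot: [-180.0, 0.0, -166.6]
wrist_force: [-0.1, -0.1, 4.8]
width: 0.0135
grip_force: 50.0
```

```bash
python3 -c "
from h import *
o=get_obs();print(o['tcp_rot'],o['tcp_pos'],o['wrist_force'],o['moment'])"
```

```text
[-1.79999514e+02  4.97765244e-02 -1.66640617e+02] [0.59567933 0.12943285 0.08549675] [-0.06838021 -0.10660806  4.80615149] [0.16717585 0.11567653 0.17674882]
```

Call:
drive_tool:
  commands:
    - [[0, 0, 0, 0.03], [0, 0, 0, 0.08], [0, 0, 0, 0.14], [0, 0, 0, 0.2], [0, 0, 0, 0.26], [0, 0, 0, 0.31], [0, 0, 0, 0.345], [0, 0, 0, 0.355]]

```text
time_s: 12.25
tcp_pos: [0.5958, 0.1292, 0.0855]
tcp_rot: [180.0, 0.1, 172.1]
wrist_force: [-0.1, -1.0, 6.0]
width: 0.0136
grip_force: 50.0
```

Call:
drive_tool:
  commands:
    - [[0, 0, 0, 0], [0, 0, 0, 0], [0, 0, 0, 0], [0, 0, 0, 0], [0, 0, 0, 0], [0, 0, 0, 0], [0, 0, 0, 0], [0, 0, 0, 0]]

```text
time_s: 12.92
tcp_pos: [0.5957, 0.1292, 0.0855]
tcp_rot: [180.0, 0.0, 172.2]
wrist_force: [0.1, 0.6, 5.2]
width: 0.0138
grip_force: 50.0
```

```bash
python3 -c "
from h import *
o=get_obs();print(o['tcp_rot'],o['tcp_pos'],o['wrist_force'],o['moment'])
w=read_camera('wrist');s=read_camera('side');c=read_camera('scene')
f=lambda a:cv2.resize(a,(400,300),interpolation=cv2.INTER_CUBIC)
cv2.imwrite('pics/f.png',np.vstack([np.hstack([f(s[130:235,200:340]),f(c[200:305,270:410])]),np.hstack([f(w[130:340,140:420]),f(w)])]))"
```

```text
[1.79984203e+02 4.87280810e-02 1.72203575e+02] [0.59573923 0.12922567 0.0854918 ] [0.07483922 0.59526439 5.16693676] [-0.07265399  0.12547176  0.15180092]
```

View pics/f.png

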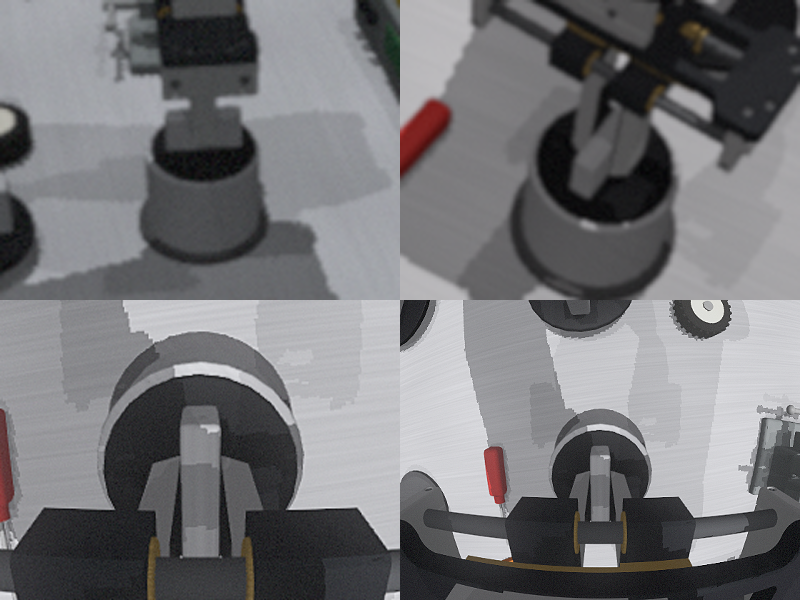

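The cap sits flush and level on the rim, and the bar lies in line with the fingers. The lid has turned about 41 degrees and holds still against the spring.

```bash
python3 -c "
from station import *
print(finish_job())"
```

```text
the job is handed in; nothing more can be done
None
```

The black lid is seated level in the left (+y) pot with the shock absorber, turned about 41° clockwise with no lock click, still held in the gripper, and the job is handed in.

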